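# Lock the vise head onto its ball mount

### The job

Put the small bench vise on its ball mount: raise the vise's locking handle all the way up, lift the vise over and lower it gently (do not drop it) onto the ball until it sits flat and fully home, in line with the mount and with the handle over the mount's long end, then press the handle right down to lock it. Leave everything else on the bench where it stands.

Things in the scene. Friction and masses are not known exactly. Their poses are not given: they have to be found in the camera images.
- vise: Loose vise head, about 0.83 kg: aluminium housing 120 x 60 x 64 mm standing upright on the bench, two dark jaws on its roof, handle pointing to +x. Origin: on the housing's underside (z up), straight below the socket; the housing runs x = -58 to +62, y = -30 to +30 mm. A screw knob (22 mm diameter) sticks out to x = -57 at z = 80.
- jaws (a point): Middle of the two fixed steel jaws on the vise's roof: x = -9, y = 0, z = 83 mm in the vise frame. Together they span x = -31 to +13, z = 64 (roof) to 102; flat sides at y = -23 and +23 (46 mm wide) to grip across y.
- socket (a point): Where the ball's centre belongs in the vise: x = y = 0, z = 35 mm. The socket is a 44 x 44 mm square pocket, 56.5 mm deep, open below. A locking fork in it blocks the ball unless the handle is raised above about 1.1 rad, and slides under the ball when the handle goes down; its tail pokes out up to 9 mm low at the housing's +x end.
- hinge (a point): Hinge axis of the handle on the vise: x = 32, y = 0, z = 78 mm in the vise frame; the axis runs along the vise's y.
- handle (a joint): Handle angle in rad: 0 = flat down (along the vise's +x, locked), positive = raised, upper stop 1.35 (nearly upright). It stays where it is left (friction 0.06 N m, under 1 N at the grip). Lift it from beneath or with a light pinch that lets it pivot: a hard pinch held at a fixed tilt tips the whole vise instead.
- handle_grip (a point): Middle of the handle's black grip, 85 mm from the hinge. The grip is 44 mm long (64 to 108 mm from the hinge), 20 mm wide (across the vise's y), 12 mm thick; when down it overhangs the housing with free space beneath. The arm between hinge and grip is 16 mm wide, 10 mm thick.
- mount: Ball mount bolted to the bench. Origin: on the bench under the ball. Base plate 170 x 84 x 12 mm, x = -60 to +110 (long end +x); on it a grey shoulder, x = -58 to +62, y = -32 to +32, top at z = 30 mm, on which the vise's underside rests when home (vise origin 30 mm above the mount's, x axes parallel).
- ball (a point): Centre of the steel ball, 40 mm diameter, 65 mm above the bench, on a 16 mm neck.
- jar: Bystander: white ceramic jar, 72 mm across, 120 mm tall. Origin: centre of the underside; leave in place.
- mug: Bystander: white mug, 68 mm across and 90 mm tall with a side handle, holding brushes that reach 165 mm up; it stands by the short end of the mount. Origin: centre of the underside; leave in place.
- tin: Bystander: low brass tin, 60 mm across, 42 mm tall, by the jaw end of the vise head at its starting place. Origin: centre of the underside; leave in place.
- block: Bystander: steel cube of 45 mm beside the mount. Origin: centre of the underside; leave in place.
- canister: Bystander: slim cream canister, 52 mm across, 120 mm tall, between the mount and the vise. Origin: centre of the underside; leave in place.
- bowl: Bystander: blue bowl of wooden balls, 96 mm across, 50 mm tall. Origin: centre of the underside; leave in place.
- flask: Bystander: amber bottle, 60 mm across, 130 mm tall. Origin: centre of the underside; leave in place.
- pliers: Bystander: red-handled pliers lying flat, 165 mm long, 16 mm high. Origin: centre of the underside; leave in place.

How it is judged (in metres and radians):
On the way, in this order (a step that is already met when the one before it is completed fails the run):
1. the handle is raised fully (over 1.1 rad) (value of joint handle above 1.1 rad), for 0.2 s.
2. the vise sits home on the ball, in line with the mount, with its handle still raised (distance between socket and ball below 0.0045 m and angle between vise's own z axis and vertical below 0.05 rad and angle between the x axis of vise and the x axis of mount, either way round below 0.15 rad and x of hinge in the frame of mount above 0.02 m and value of joint handle above 1 rad), for 0.2 s.
3. the handle is pressed down (under 0.08 rad) with the vise home (distance between socket and ball below 0.0045 m and angle between vise's own z axis and vertical below 0.05 rad and angle between the x axis of vise and the x axis of mount, either way round below 0.15 rad and x of hinge in the frame of mount above 0.02 m and value of joint handle below 0.08 rad), for 0.2 s.
At the end, for the whole second after the job is handed in: The vise rests on the mount with the ball's centre within 4.5 mm of its place in the socket, upright within 0.05 rad, in line with the mount within 0.15 rad with the hinge towards the mount's long end, the handle down (under 0.08 rad), all at rest (all of step 3 and linear speed of vise below 0.02 m/s); the robot touches nothing.
It fails at once if another thing on the bench is moved more than 20 mm (distance of any of jar, mug, tin, block, canister, bowl, flask, pliers from where it was at the start of the episode above 0.02 m).
It fails at once if the vise is dropped onto the ball (faster than 0.45 m/s within the last 70 mm above it) (horizontal distance between socket and ball below 0.03 m and distance between socket and ball below 0.07 m and linear speed of vise above 0.45 m/s).
It also fails if it takes over 67 s, if anything falls off the work surface, if the arm or the gripper's body presses on something with over 40 N, if the wrist force passes 120 N, or if a joint passes its speed limit or range.

### The arm

A 7-joint arm with a two-finger parallel gripper is mounted at the origin on the work surface. World frame = base frame: x ahead of the robot, y to its left, z up, the work surface at z = 0. Lengths are in m, angles in degrees, forces in N, time in s.
With the tool pointing down it reaches from about 0.425 to 0.875 m from the base axis. Payload 4.7 kg.
Tool frame: the origin (TCP) lies between the finger pads; the fingertips stand 17 mm ahead of it and the grasp point (between the pads) lies 2 mm behind it; z points along the fingers, y is the line along which they close (so a half turn about z gives the same grasp; the last joint's range is limited). The gripper opens to 87 mm and grips with 3 to 60 N. Pads are 19 mm wide; open, the fingers measure 117 mm over their backs; the gripper's body (75 mm by 190 mm) begins 51 mm behind the grasp point.
Start: joints at [-70.812, 18.392, -4.016, 83.108, 1.295, 78.541, -3.26], TCP at [0.205, 0.617, 0.24] pointing down, gripper open.
Joint ranges: [-163.93, 163.93], [-17.29, 119.83], [-79.2, 71.16], [3.27, 140.29], [-89.18, 269.18], [5.43, 117.66], [-154.24, 154.24]. Speed limits (degrees/s): [147.25, 147.25, 180, 180, 180, 180, 180].

### API

Orientations are given as [roll, pitch, yaw] about the fixed x, y, z axes, in that order (R = Rz(yaw) Ry(pitch) Rx(roll)).
In Python, from cell import env, cams gives the robot as it stands.
- The arm moves only by the shell command python3 -m pendant 'ROWS' [FORCE]. ROWS is JSON, a list of rows, each an object of numbers: "tx", "ty", "tz": the shift along the tool's x, y, z each as a share of 0.05 m, from -1 to 1; "spin": the turn about the tool's z as a share of 4 degrees, from -1 to 1; "claw": the closure, from 0 (fully open) to 1 (shut). A call has 1 to 10 rows; each row shifts and turns the commanded pose from where the row before left it, along the tool's axes as they then stand; what a row does not reach is not made up. A row lasts 1/8 s, in which the tool goes at most 62.5 mm and 10.7 degrees, less where a joint would pass 70% of its speed; a pose out of reach is approached as far as the arm can. A call with a number of a shift or a turn outside -1 to 1 is refused whole. A call with a gripper value outside its range is refused whole. The fingers move at their own pace and stop on an object; FORCE is the grip in N (left out, the last holds). Time passes only in rows, so rows that do not move let the fingers close. It gives the time, the measured TCP pose, the force, the opening and the grip force at its end, in the units of the state.
- env.get_obs(): the state, without advancing time (a new reading comes with each control period).
- cams.read_camera(name): name is "scene" or "top"; returns the picture (400x640x3 uint8, red, green, blue); there is no depth.
- cams.camera_info(name): a dict with "fx", "fy", "cx", "cy" (pixels), "rvec" (rotation vector, rad) and "tvec" (3), from world to camera coordinates, as OpenCV has them. Camera axes: x right, y down, z forward; pixel columns grow to the right and rows downward; lengths in m; the calibration is good to about 2 mm. A picture is of the moment at which its call begins. camera_info takes no time and is no camera call.
- env.sign_off(): hands the job in; it is judged then, once.
The state is a dict: "time_s": time; "qpos": joint angles; "joint_velocities": joint speeds; "effort": joint torques, N m; "tool_pos": TCP position; "tool_rot": TCP orientation; "force": force on the tool from outside, world axes, zero at the start; "wrist_torque": the same for the moment, N m; "grip_width": finger opening in m; "grasp_force": force on a finger pad.
Only numpy, scipy, OpenCV 4.12 (cv2) and the standard library are available. Lean on these libraries where they do the work, as an engineer would, in place of code of your own. Each camera call takes 0.05 s, during which the arm holds its last target. There are 200 camera calls.

## Working session

There is one attempt and no reset: what is moved stays moved. The work goes in short steps, Python scripts to look and compute and a shell command to move; the robot and the scene stay as the last step left them, time stands still between calls to the robot, and variables do not carry over. Pictures are saved under pics/ and viewed, at most 12 in all, crops included, and the job is handed in when it is done.

```bash
mkdir -p pics; ls; python3 - <<'E'
from cell import env,cams
import cv2,numpy as np
for n in("scene","top"):
    im=cams.read_camera(n); cv2.imwrite(f"pics/{n}0.png",im[:,:,::-1])
    i=cams.camera_info(n);print(n,i); R=cv2.Rodrigues(np.array(i['rvec']))[0];print(-R.T@np.array(i['tvec']))
o=env.get_obs();print(o)
E
```

```text
pics
scene {'fx': 468.4806254456917, 'fy': 468.4806254456917, 'cx': 308.71341058554236, 'cy': 200.59706156861208, 'rvec': array([ 1.93237707,  1.22344684, -0.63133042]), 'tvec': array([-0.21330716, -0.22266512,  1.90627843])}
[ 1.60290708 -0.4949216   0.95640925]
top {'fx': 467.4772256385442, 'fy': 467.4772256385442, 'cx': 325.10439191097527, 'cy': 195.05695374471978, 'rvec': array([ 2.14339669, -2.20597441,  0.12931018]), 'tvec': array([-0.00402395,  0.51999585,  1.45804792])}
[0.36578464 0.0051417  1.50415783]
{'time_s': 0.1, 'qpos': array([-70.81139486,  18.43521205,  -4.01505368,  83.16814517,
         1.29381768,  78.54029571,  -3.26024706]), 'joint_velocities': array([ 0.00650658, -0.11257681,  0.07169623, -0.1543223 ,  0.01035312,
       -0.05809786, -0.06957606]), 'effort': array([-1.86404141e-04, -4.92573667e+01, -4.05709064e-01, -3.13395667e+01,
       -6.41335314e-02,  3.94472620e-02,  7.34638274e-05]), 'tool_pos': array([0.20486135, 0.61638257, 0.23856421]), 'tool_rot': array([-1.79901511e+02,  4.43116975e-03,  1.61620062e+02]), 'force': array([-0.18401612,  0.40371445,  0.0380025 ]), 'wrist_torque': array([0.0436894 , 0.00831185, 0.01006646]), 'grasp_force': 0.0, 'grip_width': 0.08702685363408169}
```

View pics/scene0.png

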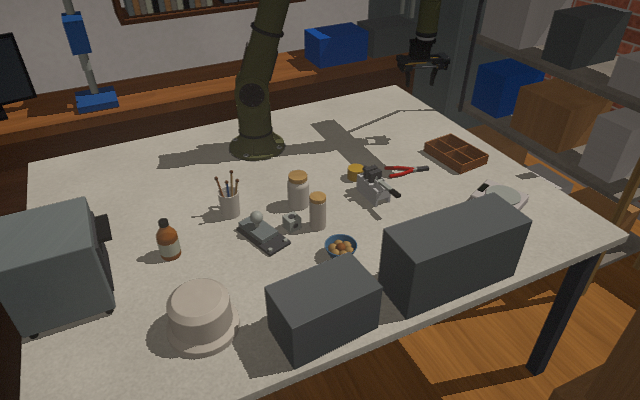

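View pics/top0.png

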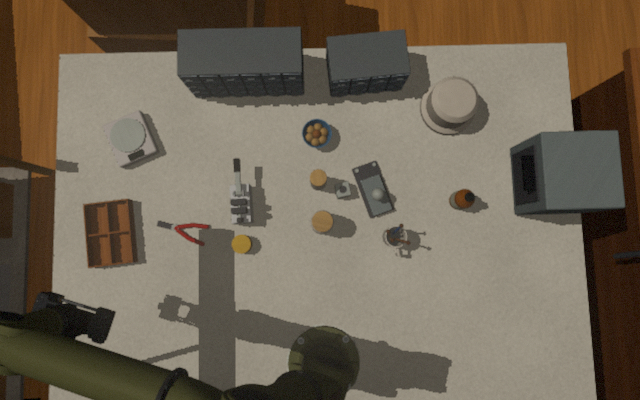

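The vise is at about (240,200) in top, handle pointing up in the image (world +x), with the tin at (242,244). The mount's ball is at (378,195), with the long end up-left at about (362,167). I'll enlarge both.

```bash
python3 - <<'E'
import cv2,numpy as np
t=cv2.imread("pics/top0.png")
a=cv2.resize(t[145:265,195:285],None,fx=5,fy=5,interpolation=cv2.INTER_CUBIC)[:600,:400]
b=cv2.resize(t[145:245,335:415],None,fx=5,fy=5,interpolation=cv2.INTER_CUBIC)
b=cv2.copyMakeBorder(b,0,100,0,0,cv2.BORDER_CONSTANT)
o=np.hstack([a,b])
cv2.imwrite("pics/c1.png",o)
s=cv2.imread("pics/scene0.png")
a=cv2.resize(s[150:225,335:435],None,fx=4,fy=4,interpolation=cv2.INTER_CUBIC)
b=cv2.resize(s[195:270,225:325],None,fx=4,fy=4,interpolation=cv2.INTER_CUBIC)
cv2.imwrite("pics/c2.png",np.hstack([a,b]))
E
```

```text
(no output)
```

View pics/c1.png

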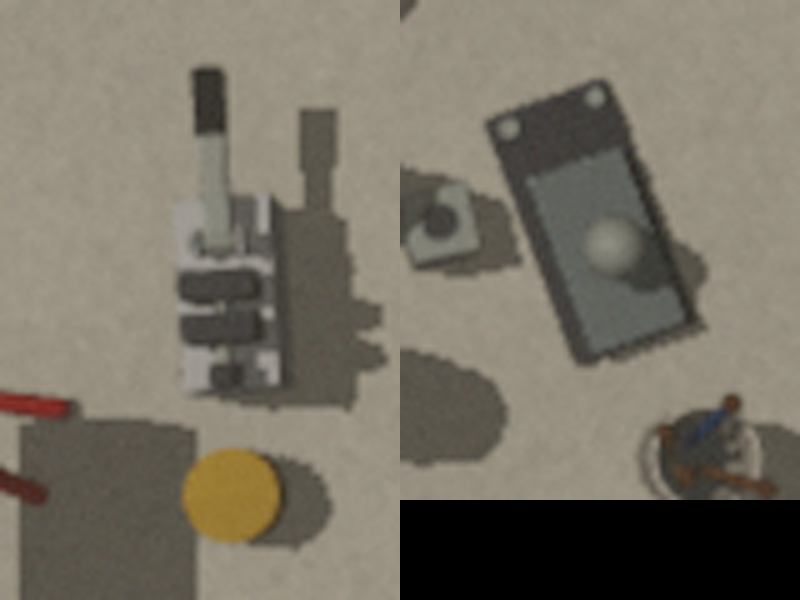

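View pics/c2.png

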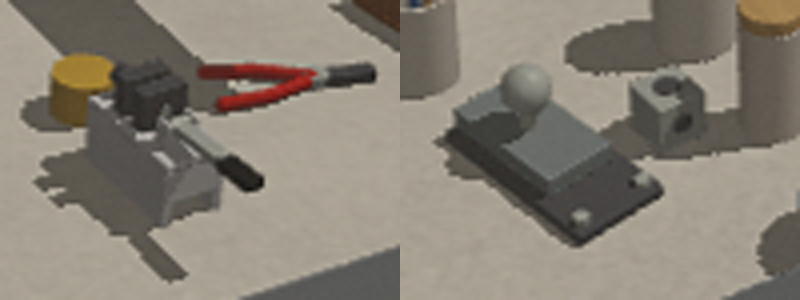

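The enlarged crops show the vise with its grip tip at crop (208,68) and jaws at (219,269)–(223,345). They also show the ball at (613,247) and the mount plate corners at (487,123), (607,80), (583,363) and (700,322). Next I fit the poses.

```bash
cat > h.py <<'E'
import cv2,numpy as np
from scipy.optimize import least_squares
from cell import env,cams
def proj(n,P):
    i=cams.camera_info(n);K=np.array([[i['fx'],0,i['cx']],[0,i['fy'],i['cy']],[0,0,1]])
    return cv2.projectPoints(np.array(P,float),np.array(i['rvec']),np.array(i['tvec']),K,None)[0][:,0]
def T(p,P,z=0):
    c,s=np.cos(p[2]),np.sin(p[2]);P=np.array(P)/1000.
    return np.c_[p[0]+c*P[:,0]-s*P[:,1],p[1]+s*P[:,0]+c*P[:,1],P[:,2]+z]
def fit(obs,p0,z=0):
    f=lambda p:np.concatenate([(proj(n,T(p,P,z))-np.array(U)).ravel() for n,P,U in obs])
    r=least_squares(f,p0,loss='soft_l1');print('resid px',r.fun.reshape(-1,2).round(1).tolist());return r.x
def crop(U,x0,y0,s): return (np.array(U)+.5)/s-.5+[x0,y0]
E
python3 - <<'E'
from h import *
tv=('top',[[140,0,84],[96,0,84],[13,0,102],[-31,0,102],[62,30,64],[-58,30,64]],crop([[208.5,68],[211,134],[219,269],[223,345],[175,200],[186,393]],195,145,5))
sv=('scene',[[62,-30,0],[-58,-30,64],[140,0,78]],crop([[166,221],[90,97],[256,185]],335,150,4))
for o in([tv],[tv,sv]):
    p=fit(o,[.37,.26,0]);print('vise',p[:2],np.degrees(p[2]))
tm=('top',[[0,0,65],[110,42,12],[110,-42,12],[-60,42,12],[-60,-42,12]],crop([[213,247],[87,123],[207,80],[183,363],[300,322]],335,145,5))
sm=('scene',[[0,0,65]],crop([[127,88]],225,195,4))
for o in([tm],[tm,sm]):
    p=fit(o,[.37,-.15,.4]);print('mount',p[:2],np.degrees(p[2]))
for n,u,z in(('mug',(395,238),.09),('block',(342,189),.045),('can',(318,178),.12),('jar',(322,221),.12),('tin',(241.6,244),.042),('bowl',(316,133),.05)):
    p=least_squares(lambda q:(proj('top',[[q[0],q[1],z]])[0]-u),[.37,0]).x;print(n,p)
E
```

```text
resid px [[-0.0, -0.2], [0.4, 0.7], [-0.3, -0.0], [-0.1, -0.7], [-0.2, 0.1], [0.2, 0.2]]
vise [0.49619183 0.24330869] 3.3278660274694767
resid px [[-0.5, -0.3], [0.0, 0.7], [-0.6, -0.1], [-0.4, -0.7], [-0.6, 0.1], [-0.0, 0.1], [-1.6, 1.9], [-1.3, -0.2], [-0.2, 1.5]]
vise [0.49631839 0.24426007] 3.5429554322724184
resid px [[0.9, 0.3], [-0.3, -0.4], [-0.1, -0.7], [-0.7, 0.9], [0.3, -0.0]]
mount [ 0.51346028 -0.18266126] 18.750336807744713
resid px [[0.7, 0.2], [-0.5, -0.5], [-0.2, -0.8], [-0.9, 0.8], [0.1, -0.1], [-0.9, -0.1]]
mount [ 0.51373895 -0.18203389] 18.6217624099434
mug [ 0.3769024  -0.22505663]
block [ 0.5354548 -0.0723658]
can [0.56181169 0.00224677]
jar [ 0.4330755 -0.0060054]
tin [0.37272628 0.24485531]
bowl [0.71587239 0.00442389]
```

```bash
cat >> h.py <<'E'
from scipy.spatial.transform import Rotation as Ro
V=[.4963,.2440,np.radians(3.45)]; M=[.5137,-.1820,np.radians(18.65)]
def go(xyz,yaw=None):
    o=env.get_obs();R=Ro.from_euler('xyz',o['tool_rot'],degrees=True)
    d=R.inv().apply(np.array(xyz)-o['tool_pos'])/.05
    print('pos',o['tool_pos'].round(4),'rot',o['tool_rot'].round(1),'units tx ty tz',d.round(2),'t',o['time_s'])
    if yaw is not None: print('spin units',round((((o['tool_rot'][2]-yaw)+180)%360-180)/4,2))
E
python3 -m pendant '[{"spin":-1},{"spin":-1},{"spin":-1},{"spin":-1},{"spin":-1},{"spin":-0.5},{}]'
python3 -c "
from h import *
go(T(V,[[117,0,150]])[0],183.45)"
```

```text
pos [0.2049 0.6164 0.2386] rot [-179.9    0.   161.6] units tx ty tz [-10.05  -4.36   1.78] t 0.1
spin units -5.46invalid input at $[0]: expected keys tx, ty, tz, spin, claw
```

```bash

python3 -m pendant '[{"tx":0,"ty":0,"tz":0,"spin":-1,"claw":0},{"tx":0,"ty":0,"tz":0,"spin":-1,"claw":0},{"tx":0,"ty":0,"tz":0,"spin":-1,"claw":0},{"tx":0,"ty":0,"tz":0,"spin":-1,"claw":0},{"tx":0,"ty":0,"tz":0,"spin":-1,"claw":0},{"tx":0,"ty":0,"tz":0,"spin":-0.5,"claw":0},{"tx":0,"ty":0,"tz":0,"spin":0,"claw":0}]'
python3 -c "
from h import *
go(T(V,[[117,0,150]])[0],183.45)"
```

```text
time_s: 0.98
tool_pos: [0.205, 0.6167, 0.2393]
tool_rot: [-180.0, -0.0, -176.4]
force: [-0.1, 0.1, -0.1]
grip_width: 0.0869
grasp_force: 0.0
pos [0.205  0.6167 0.2393] rot [-180.    -0.  -176.4] units tx ty tz [-7.69 -7.81  1.79] t 0.975
spin units 0.03
```

```bash

python3 -m pendant '[{"tx":-0.77,"ty":-0.78,"tz":0,"spin":0,"claw":0},{"tx":-0.77,"ty":-0.78,"tz":0,"spin":0,"claw":0},{"tx":-0.77,"ty":-0.78,"tz":0,"spin":0,"claw":0},{"tx":-0.77,"ty":-0.78,"tz":0,"spin":0,"claw":0},{"tx":-0.77,"ty":-0.78,"tz":0,"spin":0,"claw":0},{"tx":-0.77,"ty":-0.78,"tz":0,"spin":0,"claw":0},{"tx":-0.77,"ty":-0.78,"tz":0,"spin":0,"claw":0},{"tx":-0.77,"ty":-0.78,"tz":0,"spin":0,"claw":0},{"tx":-0.77,"ty":-0.78,"tz":0,"spin":0,"claw":0},{"tx":-0.76,"ty":-0.78,"tz":0,"spin":0,"claw":0}]'
python3 -m pendant '[{"tx":0,"ty":0,"tz":0.8,"spin":0,"claw":0.4},{"tx":0,"ty":0,"tz":0.8,"spin":0,"claw":0.4},{"tx":0,"ty":0,"tz":0,"spin":0,"claw":0.4},{"tx":0,"ty":0,"tz":0,"spin":0,"claw":0.4}]'
python3 -c "
from h import *
go(T(V,[[117,0,76]])[0],183.45)
for n in('top','scene'):cv2.imwrite(f'pics/{n}1.png',cams.read_camera(n)[:,:,::-1])
a=cv2.resize(cv2.imread('pics/scene1.png')[130:230,335:435],None,fx=4,fy=4,interpolation=2)
b=cv2.resize(cv2.imread('pics/top1.png')[145:245,190:290],None,fx=4,fy=4,interpolation=2)
cv2.imwrite('pics/c3.png',np.hstack([a,b]))"
```

```text
time_s: 2.22
tool_pos: [0.6145, 0.2508, 0.2397]
tool_rot: [180.0, 0.0, -176.4]
force: [1.1, 0.2, -0.1]
grip_width: 0.0873
grasp_force: 0.0
time_s: 2.72
tool_pos: [0.6141, 0.2524, 0.1612]
tool_rot: [180.0, 0.1, -176.4]
force: [-0.1, -0.1, 1.2]
grip_width: 0.0562
grasp_force: 0.0
pos [0.6141 0.2524 0.1612] rot [ 1.800e+02  1.000e-01 -1.764e+02] units tx ty tz [ 0.02 -0.03  1.7 ] t 2.725
spin units 0.04
```

View pics/c3.png

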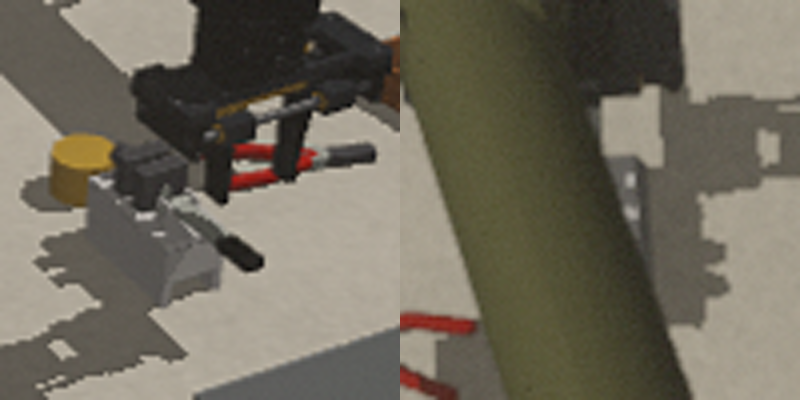

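The gripper stands over the grip, with the closing line across the vise. I descend and pinch lightly.

```bash

python3 -m pendant '[{"tx":0,"ty":0,"tz":0.6,"spin":0,"claw":0.4},{"tx":0.02,"ty":-0.02,"tz":0.6,"spin":0,"claw":0.4},{"tx":0,"ty":0,"tz":0.5,"spin":0,"claw":0.4},{"tx":0,"ty":0,"tz":0,"spin":0,"claw":0.4},{"tx":0,"ty":0,"tz":0,"spin":0,"claw":0.9},{"tx":0,"ty":0,"tz":0,"spin":0,"claw":0.9},{"tx":0,"ty":0,"tz":0,"spin":0,"claw":0.9},{"tx":0,"ty":0,"tz":0,"spin":0,"claw":0.9}]' 4
python3 -c "
from h import *
for a in (0,.2,.4,.6,.8,1,1.2,1.3): print(a, np.round([85*np.cos(a)-85,85*np.sin(a)],1)/50)
go(T(V,[[117,0,76]])[0],183.45)"
```

```text
time_s: 3.82
tool_pos: [0.6127, 0.2509, 0.0751]
tool_rot: [180.0, 0.0, -176.4]
force: [1.8, -0.6, -0.1]
grip_width: 0.02
grasp_force: 0.6
0 [0. 0.]
0.2 [-0.034  0.338]
0.4 [-0.134  0.662]
0.6 [-0.296  0.96 ]
0.8 [-0.516  1.22 ]
1 [-0.782  1.43 ]
1.2 [-1.084  1.584]
1.3 [-1.246  1.638]
pos [0.6127 0.2509 0.0751] rot [ 180.     0.  -176.4] units tx ty tz [-0.01  0.   -0.02] t 3.825
spin units 0.04
```

```bash

python3 -m pendant '[{"tx":0.01,"ty":0,"tz":-0.17,"spin":0,"claw":0.9},{"tx":0.025,"ty":0,"tz":-0.17,"spin":0,"claw":0.9},{"tx":0.04,"ty":0,"tz":-0.165,"spin":0,"claw":0.9},{"tx":0.06,"ty":0,"tz":-0.16,"spin":0,"claw":0.9},{"tx":0.075,"ty":0,"tz":-0.155,"spin":0,"claw":0.9},{"tx":0.09,"ty":0,"tz":-0.145,"spin":0,"claw":0.9},{"tx":0.105,"ty":0,"tz":-0.135,"spin":0,"claw":0.9},{"tx":0.115,"ty":0,"tz":-0.125,"spin":0,"claw":0.9},{"tx":0.13,"ty":0,"tz":-0.11,"spin":0,"claw":0.9},{"tx":0.135,"ty":0,"tz":-0.1,"spin":0,"claw":0.9}]' 4
python3 -m pendant '[{"tx":0.145,"ty":0,"tz":-0.085,"spin":0,"claw":0.9},{"tx":0.155,"ty":0,"tz":-0.07,"spin":0,"claw":0.9},{"tx":0.16,"ty":0,"tz":-0.055,"spin":0,"claw":0.9},{"tx":0.1,"ty":0,"tz":-0.03,"spin":0,"claw":0.9},{"tx":0.05,"ty":0,"tz":0,"spin":0,"claw":0.9},{"tx":0,"ty":0,"tz":0,"spin":0,"claw":0.9}]' 4
python3 -c "
from h import *
go(T(V,[[51,0,159]])[0],183.45)
cv2.imwrite('pics/s2.png',cv2.resize(cams.read_camera('scene')[110:230,325:445,::-1],None,fx=4,fy=4,interpolation=2))"
```

```text
time_s: 5.08
tool_pos: [0.5727, 0.2487, 0.1466]
tool_rot: [180.0, 0.0, -176.4]
force: [-0.1, 1.4, -2.7]
grip_width: 0.0202
grasp_force: 4.0
time_s: 5.82
tool_pos: [0.5443, 0.2466, 0.1597]
tool_rot: [179.9, 0.2, -176.4]
force: [5.1, 1.4, 3.4]
grip_width: 0.0203
grasp_force: 4.0
pos [0.5443 0.2466 0.1597] rot [ 179.9    0.2 -176.4] units tx ty tz [-0.06  0.01  0.01] t 5.825
spin units 0.04
```

View pics/s2.png

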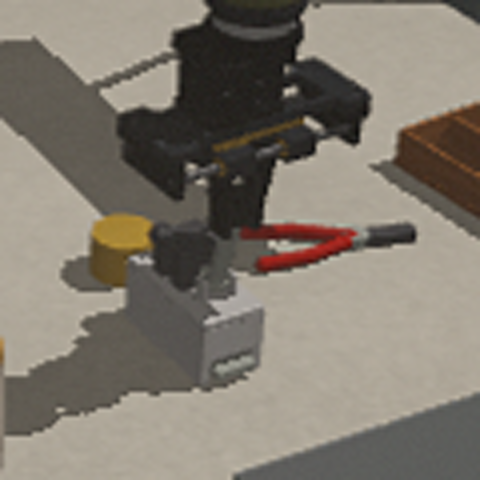

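The handle is at its upper stop, upright behind the jaws, and the vise stays flat. I release it, go above the jaws and check the vise's pose.

```bash

python3 -m pendant '[{"tx":0,"ty":0,"tz":0,"spin":0,"claw":0.6},{"tx":0,"ty":0,"tz":0,"spin":0,"claw":0},{"tx":0,"ty":0,"tz":-0.4,"spin":0,"claw":0},{"tx":0.3,"ty":0,"tz":0,"spin":0,"claw":0},{"tx":0.4,"ty":0,"tz":0,"spin":0,"claw":0},{"tx":0.4,"ty":0,"tz":0,"spin":0,"claw":0},{"tx":0.1,"ty":0,"tz":0,"spin":0,"claw":0},{"tx":0,"ty":0,"tz":0,"spin":0,"claw":0}]' 4
python3 -c "
from h import *
go(T(V,[[-11,0,85]])[0],183.45)
cv2.imwrite('pics/s3.png',cv2.resize(cams.read_camera('scene')[110:230,325:445,::-1],None,fx=5,fy=5,interpolation=2))"
```

```text
time_s: 6.88
tool_pos: [0.4824, 0.2426, 0.178]
tool_rot: [-180.0, -0.0, -176.3]
force: [-0.6, 1.1, 0.4]
grip_width: 0.0854
grasp_force: 0.0
pos [0.4824 0.2426 0.178 ] rot [-180.    -0.  -176.3] units tx ty tz [-0.06  0.01  1.86] t 6.875
spin units 0.05
```

View pics/s3.png

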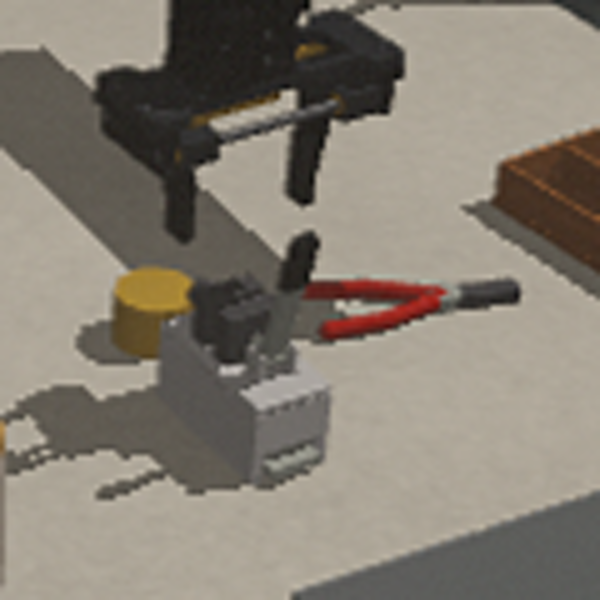

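The handle is upright at (305,250) and the vise's bottom corner at (256,486) matches the fitted pose, so the vise has not shifted. I go down and grip the jaws.

```bash

python3 -m pendant '[{"tx":-0.05,"ty":0,"tz":0.5,"spin":0,"claw":0},{"tx":0,"ty":0,"tz":0.5,"spin":0,"claw":0},{"tx":0,"ty":0,"tz":0.5,"spin":0,"claw":0},{"tx":0,"ty":0,"tz":0.36,"spin":0,"claw":0},{"tx":0,"ty":0,"tz":0,"spin":0,"claw":0},{"tx":0,"ty":0,"tz":0,"spin":0,"claw":0.8},{"tx":0,"ty":0,"tz":0,"spin":0,"claw":0.8},{"tx":0,"ty":0,"tz":0,"spin":0,"claw":0.8},{"tx":0,"ty":0,"tz":0,"spin":0,"claw":0.8},{"tx":0,"ty":0,"tz":0,"spin":0,"claw":0.8}]' 55
python3 -c "
from h import *
go(T(V,[[-11,0,85]])[0],183.45)"
```

```text
time_s: 8.18
tool_pos: [0.4855, 0.2437, 0.0857]
tool_rot: [179.9, 0.0, -176.4]
force: [2.0, -0.2, -2.9]
grip_width: 0.0453
grasp_force: 54.9
pos [0.4855 0.2437 0.0857] rot [ 179.9    0.  -176.4] units tx ty tz [ 0.   -0.01  0.01] t 8.175
spin units 0.04
```

```bash

python3 -m pendant '[{"tx":0,"ty":0,"tz":-0.2,"spin":0,"claw":0.8},{"tx":0,"ty":0,"tz":-0.4,"spin":0,"claw":0.8},{"tx":0,"ty":0,"tz":-0.5,"spin":0,"claw":0.8},{"tx":0,"ty":0,"tz":-0.6,"spin":0,"claw":0.8},{"tx":0,"ty":0,"tz":-0.6,"spin":0,"claw":0.8},{"tx":0,"ty":0,"tz":-0.5,"spin":0,"claw":0.8},{"tx":0,"ty":0,"tz":-0.4,"spin":0,"claw":0.8},{"tx":0,"ty":0,"tz":-0.2,"spin":0,"claw":0.8},{"tx":0,"ty":0,"tz":0,"spin":0,"claw":0.8},{"tx":0,"ty":0,"tz":0,"spin":0,"claw":0.8}]' 55
python3 -m pendant '[{"tx":0,"ty":0,"tz":0,"spin":-0.5,"claw":0.8},{"tx":0,"ty":0,"tz":0,"spin":-0.7,"claw":0.8},{"tx":0,"ty":0,"tz":0,"spin":-0.7,"claw":0.8},{"tx":0,"ty":0,"tz":0,"spin":-0.7,"claw":0.8},{"tx":0,"ty":0,"tz":0,"spin":-0.7,"claw":0.8},{"tx":0,"ty":0,"tz":0,"spin":-0.5,"claw":0.8},{"tx":0,"ty":0,"tz":0,"spin":0,"claw":0.8},{"tx":0,"ty":0,"tz":0,"spin":0,"claw":0.8}]' 55
python3 -c "
from h import *
go(T(M,[[-11,0,255]])[0],198.65)"
```

```text
time_s: 9.43
tool_pos: [0.4847, 0.2424, 0.2539]
tool_rot: [-179.9, -0.1, -176.4]
force: [0.7, -0.1, -7.1]
grip_width: 0.0452
grasp_force: 54.8
time_s: 10.42
tool_pos: [0.4854, 0.2428, 0.2552]
tool_rot: [-180.0, -0.0, -161.2]
force: [0.2, 0.1, -7.9]
grip_width: 0.0452
grasp_force: 54.8
pos [0.4854 0.2428 0.2552] rot [-180.    -0.  -161.2] units tx ty tz [ 2.42 -8.22  0.  ] t 10.425
spin units 0.04
```

```bash

python3 -m pendant '[{"tx":0.09,"ty":-0.3,"tz":0,"spin":0,"claw":0.8},{"tx":0.18,"ty":-0.6,"tz":0,"spin":0,"claw":0.8},{"tx":0.24,"ty":-0.8,"tz":0,"spin":0,"claw":0.8},{"tx":0.24,"ty":-0.8,"tz":0,"spin":0,"claw":0.8},{"tx":0.24,"ty":-0.8,"tz":0,"spin":0,"claw":0.8},{"tx":0.24,"ty":-0.8,"tz":0,"spin":0,"claw":0.8},{"tx":0.24,"ty":-0.8,"tz":0,"spin":0,"claw":0.8},{"tx":0.24,"ty":-0.8,"tz":0,"spin":0,"claw":0.8},{"tx":0.24,"ty":-0.8,"tz":0,"spin":0,"claw":0.8},{"tx":0.18,"ty":-0.6,"tz":0,"spin":0,"claw":0.8}]' 55
python3 -m pendant '[{"tx":0.15,"ty":-0.5,"tz":0,"spin":0,"claw":0.8},{"tx":0.1,"ty":-0.32,"tz":0,"spin":0,"claw":0.8},{"tx":0.04,"ty":-0.1,"tz":0,"spin":0,"claw":0.8},{"tx":0,"ty":0,"tz":0,"spin":0,"claw":0.8},{"tx":0,"ty":0,"tz":0,"spin":0,"claw":0.8}]' 55
python3 -c "
from h import *
go(T(M,[[-11,0,185]])[0],198.65)
a=cams.read_camera('scene')[:,:,::-1];b=cams.read_camera('top')[:,:,::-1]
cv2.imwrite('pics/sf4.png',a)
a=cv2.resize(a[150:270,215:315],None,fx=5,fy=5,interpolation=2)
b=cv2.resize(b[145:245,330:430],None,fx=3,fy=3,interpolation=2);b=cv2.copyMakeBorder(b,0,300,0,0,0)
cv2.imwrite('pics/c4.png',np.hstack([a,b]))"
```

```text
time_s: 11.68
tool_pos: [0.4981, -0.1313, 0.2557]
tool_rot: [-180.0, 0.0, -161.4]
force: [-0.0, 0.3, -6.9]
grip_width: 0.0454
grasp_force: 54.8
time_s: 12.3
tool_pos: [0.5003, -0.1747, 0.2553]
tool_rot: [180.0, 0.0, -161.1]
force: [0.1, 0.2, -7.1]
grip_width: 0.0452
grasp_force: 54.8
pos [ 0.5003 -0.1747  0.2553] rot [ 180.     0.  -161.1] units tx ty tz [ 0.01 -0.22  1.41] t 12.3
spin units 0.06
```

View pics/c4.png

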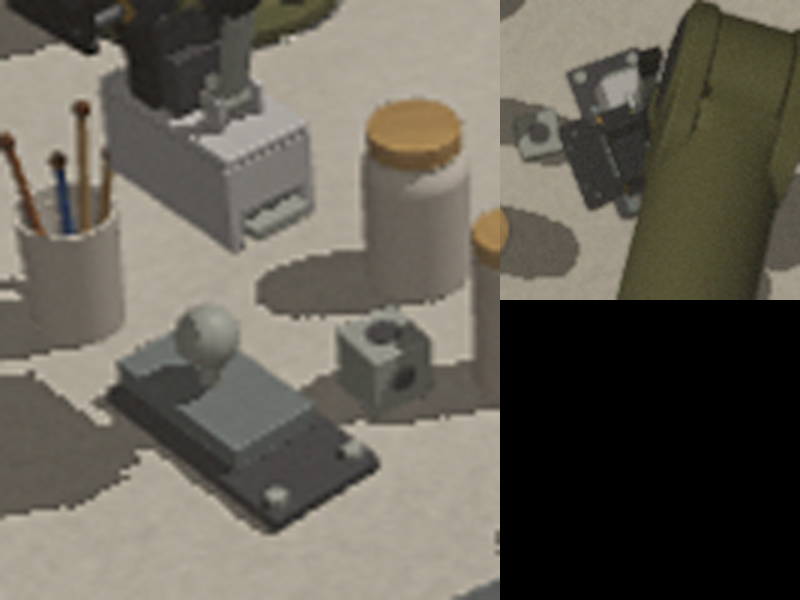

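The held vise hangs level at crop (205,150), with its handle toward the mount's long end. The ball centre is at (208,335). I compare their relative position in the same camera.

```bash
python3 - <<'E'
from h import *
c=lambda U:crop(U,215,150,5)
sb=('scene',[[0,0,65]],c([[208,335]])); tb=('top',[[0,0,65]],crop([[213,247]],335,145,5))
for o in([sb],[tb],[sb,tb]): print('ball',fit(o,[.51,-.18,0])[:2])
sm=('scene',[[0,0,65],[110,42,12],[110,-42,12],[62,-32,30],[62,32,30],[-58,-32,30]],c([[208,335],[378,460],[272,528],[238,455],[314,403],[118,362]]))
p=fit([sm],M);print('mount scene',p,np.degrees(p[2]))
tm=('top',[[0,0,65],[110,42,12],[110,-42,12],[-60,42,12],[-60,-42,12]],crop([[213,247],[87,123],[207,80],[183,363],[300,322]],335,145,5))
p=fit([sm,tm],M);print('mount both',p,np.degrees(p[2]))
sv=('scene',[[62,-30,0],[62,-30,64],[-58,-30,64],[62,30,64],[62,30,0],[-58,-30,0]],c([[238,250],[230,163],[105,75],[308,117],[312,207],[106,155]]))
p=fit([sv],M,.1696);print('vise',p,np.degrees(p[2]))
o=env.get_obs();print(o['tool_pos'],'expected vise',o['tool_pos'][:2]+.011*np.array([np.cos(M[2]),np.sin(M[2])]))
E
```

```text
resid px [[-0.0, -0.0]]
ball [ 0.51526815 -0.18012004]
resid px [[-0.0, 0.0]]
ball [ 0.51447975 -0.17995897]
resid px [[-0.0, -0.1], [0.0, -0.1]]
ball [ 0.51470813 -0.17999222]
resid px [[0.1, 0.6], [0.6, -0.1], [-0.0, -0.7], [-1.0, -0.2], [0.5, 0.7], [-0.4, -0.2]]
mount scene [ 0.51795112 -0.18078119  0.30187758] 17.29631152287788
resid px [[-0.4, 0.1], [0.3, -0.9], [-0.0, -1.3], [-1.2, -0.7], [0.1, 0.0], [-1.0, -0.4], [0.5, -0.3], [-0.4, -1.2], [-0.1, -1.3], [-1.3, 0.3], [-0.2, -0.4]]
mount both [ 0.5153228  -0.18159316  0.31671237] 18.1462823846068
resid px [[-0.5, 0.2], [-0.6, -1.1], [-1.3, -0.3], [0.6, -0.3], [1.0, 0.2], [0.8, 1.9]]
vise [ 0.50943268 -0.16783679  0.31448382] 18.01859532968509
[ 0.50037452 -0.17476558  0.25526429] expected vise [ 0.51079691 -0.17124793]
```

```bash
sed -i 's/M=.*/M=[.5148,-.1804,np.radians(18.4)]/' h.py
python3 -m pendant '[{"tx":0,"ty":-0.1,"tz":0.3,"spin":0,"claw":0.8},{"tx":0,"ty":-0.09,"tz":0.4,"spin":0,"claw":0.8},{"tx":-0.02,"ty":0,"tz":0.4,"spin":0,"claw":0.8},{"tx":0,"ty":0,"tz":0.3,"spin":0,"claw":0.8},{"tx":0,"ty":0,"tz":0.1,"spin":0,"claw":0.8},{"tx":0,"ty":0,"tz":0,"spin":0,"claw":0.8},{"tx":0,"ty":0,"tz":0,"spin":0,"claw":0.8}]' 55
python3 -c "
from h import *
go(T(M,[[-11,0,115.7]])[0],198.4)
a=cams.read_camera('scene')[:,:,::-1]
cv2.imwrite('pics/c5.png',cv2.resize(a[165:265,225:325],None,fx=6,fy=6,interpolation=2))"
```

```text
time_s: 13.28
tool_pos: [0.5049, -0.1846, 0.1811]
tool_rot: [-180.0, 0.1, -161.2]
force: [-0.7, -1.1, -8.0]
grip_width: 0.0452
grasp_force: 54.8
pos [ 0.5049 -0.1846  0.1811] rot [-1.800e+02  1.000e-01 -1.612e+02] units tx ty tz [0.01 0.02 1.31] t 13.275
spin units 0.11
```

View pics/c5.png

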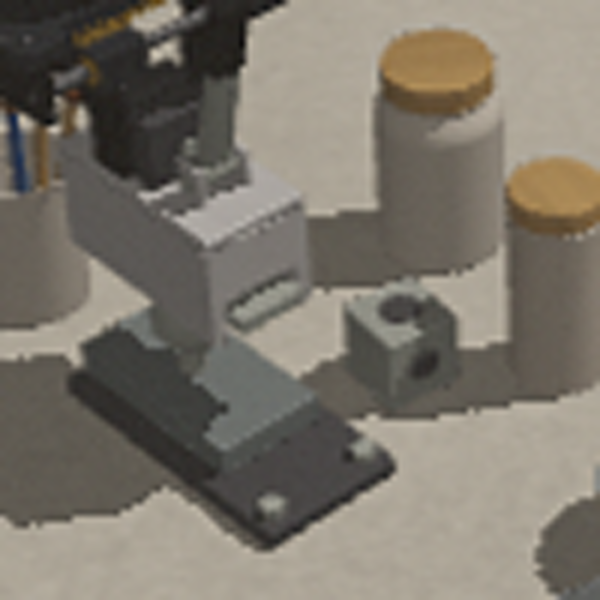

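The vise hangs about 10 mm above the ball, with its lower front corner at (218,348), over the mount. I check how far this corner lies from where it is predicted.

```bash
python3 - <<'E'
from h import *
p=list(env.get_obs()['tool_pos'][:2]+.011*np.array([np.cos(.327),np.sin(.327)]))+[np.radians(18.8)]
P=[[62,-30,0],[62,-30,64],[62,30,64],[62,30,0],[-58,-30,0]]
print(((proj('scene',T(p,P,.0954))-[225,165])*6+2.5).round(0).tolist())
q=fit([('scene',P,crop([[218,350],[204,248],[306,203],[312,292],[72,236]],225,165,6))],p,.0954);print(p,q)
E
```

```text
[[214.0, 348.0], [204.0, 242.0], [301.0, 189.0], [309.0, 294.0], [66.0, 241.0]]
resid px [[-0.5, 0.1], [0.1, -0.5], [-0.1, -1.5], [0.1, 1.1], [0.3, 0.6]]
[np.float64(0.515251695264656), np.float64(-0.1811004929692657), np.float64(0.32812189937493397)] [ 0.51780569 -0.17873825  0.28883743]
```

Prediction and picture agree within a pixel. I lower slowly and watch the force.

```bash

python3 -m pendant '[{"tx":0.01,"ty":0.02,"tz":0.1,"spin":0.1,"claw":0.8},{"tx":0,"ty":0,"tz":0.1,"spin":0,"claw":0.8},{"tx":0,"ty":0,"tz":0.1,"spin":0,"claw":0.8},{"tx":0,"ty":0,"tz":0.05,"spin":0,"claw":0.8},{"tx":0,"ty":0,"tz":0,"spin":0,"claw":0.8}]' 55
python3 -c "
from h import *
go(T(M,[[-11,0,115.7]])[0],198.4);print(env.get_obs()['wrist_torque'])"
```

```text
time_s: 13.95
tool_pos: [0.5033, -0.1836, 0.1625]
tool_rot: [180.0, -0.0, -161.6]
force: [-0.5, 0.3, -8.1]
grip_width: 0.0455
grasp_force: 54.8
pos [ 0.5033 -0.1836  0.1625] rot [ 180.    -0.  -161.6] units tx ty tz [-0.02 -0.01  0.94] t 13.95
spin units 0.0
[ 0.07166868  0.09993957 -0.04728277]
```

```bash

python3 -m pendant '[{"tx":-0.01,"ty":0,"tz":0.1,"spin":0,"claw":0.8},{"tx":0,"ty":0,"tz":0.1,"spin":0,"claw":0.8},{"tx":0,"ty":0,"tz":0.1,"spin":0,"claw":0.8},{"tx":0,"ty":0,"tz":0.1,"spin":0,"claw":0.8},{"tx":0,"ty":0,"tz":0.1,"spin":0,"claw":0.8},{"tx":0,"ty":0,"tz":0,"spin":0,"claw":0.8}]' 55
python3 -c "
from h import *
go(T(M,[[-11,0,115.7]])[0],198.4);print(env.get_obs()['wrist_torque'])"
```

```text
time_s: 14.7
tool_pos: [0.5037, -0.1837, 0.1373]
tool_rot: [-180.0, -0.0, -161.6]
force: [0.2, -1.7, -8.6]
grip_width: 0.0457
grasp_force: 54.8
pos [ 0.5037 -0.1837  0.1373] rot [-180.    -0.  -161.6] units tx ty tz [-0.01 -0.01  0.43] t 14.7
spin units 0.0
[-0.28987279  0.06232537  0.03790781]
```

```bash

python3 -m pendant '[{"tx":0,"ty":-0.02,"tz":0.1,"spin":0,"claw":0.8},{"tx":0,"ty":0,"tz":0.1,"spin":0,"claw":0.8},{"tx":0,"ty":0,"tz":0.1,"spin":0,"claw":0.8},{"tx":0,"ty":0,"tz":0.06,"spin":0,"claw":0.8},{"tx":0,"ty":0,"tz":0.04,"spin":0,"claw":0.8},{"tx":0,"ty":0,"tz":0,"spin":0,"claw":0.8}]' 55
python3 -c "
from h import *
go(T(M,[[-11,0,115.7]])[0],198.4);print(env.get_obs()['wrist_torque'])"
```

```text
time_s: 15.45
tool_pos: [0.5042, -0.1844, 0.1177]
tool_rot: [180.0, -0.0, -161.6]
force: [-0.4, -0.4, -7.5]
grip_width: 0.0457
grasp_force: 54.8
pos [ 0.5042 -0.1844  0.1177] rot [ 180.    -0.  -161.6] units tx ty tz [-0.01  0.01  0.04] t 15.45
spin units 0.01
[0.02390814 0.15078353 0.01748292]
```

```bash

python3 -m pendant '[{"tx":0,"ty":0,"tz":0.03,"spin":0,"claw":0.8},{"tx":0,"ty":0,"tz":0.03,"spin":0,"claw":0.8},{"tx":0,"ty":0,"tz":0.03,"spin":0,"claw":0.8},{"tx":0,"ty":0,"tz":0,"spin":0,"claw":0.8},{"tx":0,"ty":0,"tz":0,"spin":0,"claw":0.8}]' 55
python3 -c "
from h import *
go(T(M,[[-11,0,115.7]])[0],198.4);print(env.get_obs()['wrist_torque'])"
```

```text
time_s: 16.08
tool_pos: [0.5044, -0.1846, 0.1156]
tool_rot: [179.9, 0.1, -161.6]
force: [-7.0, 2.7, 9.5]
grip_width: 0.0451
grasp_force: 54.8
pos [ 0.5044 -0.1846  0.1156] rot [ 1.799e+02  1.000e-01 -1.616e+02] units tx ty tz [-0.    0.01 -0.  ] t 16.075
spin units 0.0
[ 0.39691036  1.51603704 -0.03588495]
```

It is home: z matches and the shoulder takes the load. I release and rise to the handle.

```bash

python3 -m pendant '[{"tx":0,"ty":0,"tz":0,"spin":0,"claw":0.4},{"tx":0,"ty":0,"tz":0,"spin":0,"claw":0},{"tx":0,"ty":0,"tz":0,"spin":0,"claw":0},{"tx":0,"ty":0,"tz":-0.3,"spin":0,"claw":0},{"tx":0,"ty":0,"tz":-0.5,"spin":0,"claw":0},{"tx":0,"ty":0,"tz":-0.5,"spin":0,"claw":0},{"tx":0,"ty":0,"tz":-0.3,"spin":0,"claw":0},{"tx":0,"ty":0,"tz":0,"spin":0,"claw":0}]' 4
python3 -c "
from h import *
go(T(M,[[50,0,189]])[0],198.4)
a=cams.read_camera('scene')[:,:,::-1]
cv2.imwrite('pics/c6.png',cv2.resize(a[145:265,225:325],None,fx=5,fy=5,interpolation=2))"
```

```text
time_s: 17.08
tool_pos: [0.5051, -0.1847, 0.1947]
tool_rot: [-179.9, 0.2, -161.6]
force: [0.6, -0.2, 0.1]
grip_width: 0.0869
grasp_force: 0.0
pos [ 0.5051 -0.1847  0.1947] rot [-179.9    0.2 -161.6] units tx ty tz [-1.21  0.02  0.12] t 17.075
spin units 0.01
```

View pics/c6.png

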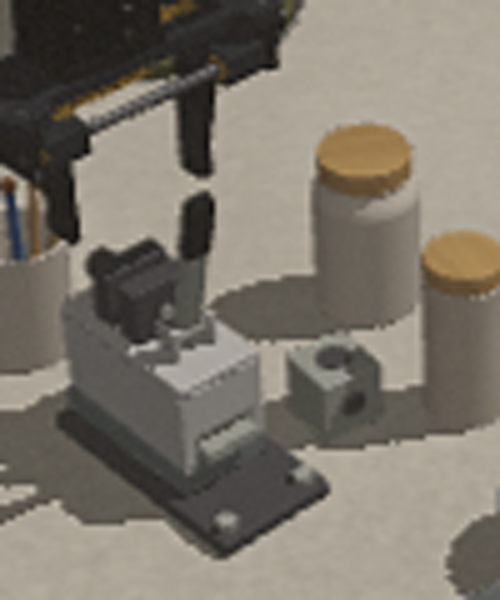

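The vise sits flat on the shoulder with its handle upright at (195,225). I pinch the grip lightly and bring it down along the arc.

```bash

python3 -m pendant '[{"tx":-0.4,"ty":0,"tz":0,"spin":0,"claw":0},{"tx":-0.5,"ty":0.02,"tz":0,"spin":0,"claw":0},{"tx":-0.31,"ty":0,"tz":0.1,"spin":0,"claw":0},{"tx":0,"ty":0,"tz":0,"spin":0,"claw":0.5},{"tx":0,"ty":0,"tz":0,"spin":0,"claw":0.9},{"tx":0,"ty":0,"tz":0,"spin":0,"claw":0.9},{"tx":0,"ty":0,"tz":0,"spin":0,"claw":0.9},{"tx":0,"ty":0,"tz":0,"spin":0,"claw":0.9},{"tx":0,"ty":0,"tz":0,"spin":0,"claw":0.9}]' 4
python3 -c "
from h import *
go(T(M,[[50,0,189]])[0],198.4)"
```

```text
time_s: 18.25
tool_pos: [0.5613, -0.1644, 0.1884]
tool_rot: [180.0, 0.0, -161.6]
force: [0.3, 0.1, -0.1]
grip_width: 0.0353
grasp_force: 0.0
pos [ 0.5613 -0.1644  0.1884] rot [ 180.     0.  -161.6] units tx ty tz [-0.02 -0.01 -0.01] t 18.25
spin units 0.0
```

```bash

python3 -m pendant '[{"tx":0,"ty":0,"tz":0,"spin":0,"claw":0.9},{"tx":0,"ty":0,"tz":0,"spin":0,"claw":0.9},{"tx":-0.1,"ty":0,"tz":0.02,"spin":0,"claw":0.9},{"tx":-0.16,"ty":0,"tz":0.05,"spin":0,"claw":0.9},{"tx":-0.155,"ty":0,"tz":0.07,"spin":0,"claw":0.9},{"tx":-0.145,"ty":0,"tz":0.085,"spin":0,"claw":0.9},{"tx":-0.135,"ty":0,"tz":0.1,"spin":0,"claw":0.9},{"tx":-0.13,"ty":0,"tz":0.11,"spin":0,"claw":0.9},{"tx":-0.115,"ty":0,"tz":0.125,"spin":0,"claw":0.9},{"tx":-0.105,"ty":0,"tz":0.135,"spin":0,"claw":0.9}]' 4
python3 -c "
from h import *
for a in (.7,.6,.5):go(T(M,[[32+85*np.cos(a),0,106+85*np.sin(a)]])[0],198.4)"
```

```text
time_s: 19.5
tool_pos: [0.6112, -0.1478, 0.1531]
tool_rot: [180.0, -0.0, -161.6]
force: [-0.6, -1.4, 0.3]
grip_width: 0.0197
grasp_force: 4.0
pos [ 0.6112 -0.1478  0.1531] rot [ 180.    -0.  -161.6] units tx ty tz [ 0.1  -0.01 -0.15] t 19.5
spin units 0.01
pos [ 0.6112 -0.1478  0.1531] rot [ 180.    -0.  -161.6] units tx ty tz [-0.01 -0.01 -0.02] t 19.5
spin units 0.01
pos [ 0.6112 -0.1478  0.1531] rot [ 180.    -0.  -161.6] units tx ty tz [-0.1  -0.01  0.13] t 19.5
spin units 0.01
```

```bash

python3 -m pendant '[{"tx":-0.085,"ty":0,"tz":0.145,"spin":0,"claw":0.9},{"tx":-0.07,"ty":0,"tz":0.15,"spin":0,"claw":0.9},{"tx":-0.055,"ty":0,"tz":0.16,"spin":0,"claw":0.9},{"tx":-0.04,"ty":0,"tz":0.165,"spin":0,"claw":0.9},{"tx":-0.02,"ty":0,"tz":0.16,"spin":0,"claw":0.9},{"tx":-0.01,"ty":0,"tz":0.15,"spin":0,"claw":0.9},{"tx":0,"ty":0,"tz":0.02,"spin":0,"claw":0.9},{"tx":0,"ty":0,"tz":0,"spin":0,"claw":0.9}]' 4
python3 -c "
from h import *
go(T(M,[[117,0,106]])[0],198.4)"
```

```text
time_s: 20.5
tool_pos: [0.624, -0.1432, 0.1058]
tool_rot: [180.0, -0.0, -161.6]
force: [0.2, -1.1, -0.8]
grip_width: 0.0201
grasp_force: 4.0
pos [ 0.624  -0.1432  0.1058] rot [ 180.    -0.  -161.6] units tx ty tz [-0.03 -0.02 -0.  ] t 20.5
spin units 0.01
```

Nearly flat now. I let go, close the fingers above the grip and press it down.

```bash

python3 -m pendant '[{"tx":0,"ty":0,"tz":0,"spin":0,"claw":0.5},{"tx":0,"ty":0,"tz":-0.4,"spin":0,"claw":0.5},{"tx":0,"ty":0,"tz":-0.5,"spin":0,"claw":0.5},{"tx":0,"ty":0,"tz":0,"spin":0,"claw":1},{"tx":0,"ty":0,"tz":0,"spin":0,"claw":1},{"tx":0,"ty":0,"tz":0,"spin":0,"claw":1},{"tx":0,"ty":0,"tz":0.2,"spin":0,"claw":1},{"tx":0,"ty":0,"tz":0.15,"spin":0,"claw":1},{"tx":0,"ty":0,"tz":0.05,"spin":0,"claw":1},{"tx":0,"ty":0,"tz":0,"spin":0,"claw":1}]' 10
python3 -c "
from h import *
go(T(M,[[117,0,131]])[0],198.4)"
```

```text
time_s: 21.75
tool_pos: [0.624, -0.1439, 0.1313]
tool_rot: [-180.0, -0.0, -161.6]
force: [-1.4, 1.3, 4.5]
grip_width: 0.0002
grasp_force: 1.9
pos [ 0.624  -0.1439  0.1313] rot [-180.    -0.  -161.6] units tx ty tz [-0.04 -0.    0.01] t 21.75
spin units -0.0
```

```bash

python3 -m pendant '[{"tx":0,"ty":0,"tz":0.04,"spin":0,"claw":1},{"tx":0,"ty":0,"tz":0.04,"spin":0,"claw":1},{"tx":0,"ty":0,"tz":0,"spin":0,"claw":1},{"tx":0,"ty":0,"tz":0,"spin":0,"claw":1}]' 10
python3 -m pendant '[{"tx":0,"ty":0,"tz":-0.4,"spin":0,"claw":1},{"tx":0,"ty":0,"tz":-0.8,"spin":0,"claw":1},{"tx":0,"ty":0,"tz":-0.8,"spin":0,"claw":1},{"tx":0,"ty":0,"tz":0,"spin":0,"claw":1}]' 10
python3 -c "
from h import *
a=cams.read_camera('scene')[:,:,::-1]
cv2.imwrite('pics/c7.png',cv2.resize(a[145:265,225:325],None,fx=5,fy=5,interpolation=2))"
```

```text
time_s: 22.25
tool_pos: [0.626, -0.1433, 0.1296]
tool_rot: [-179.9, 0.2, -161.6]
force: [-1.4, 0.7, 10.9]
grip_width: 0.0003
grasp_force: 5.5
time_s: 22.75
tool_pos: [0.626, -0.1443, 0.2314]
tool_rot: [-179.8, 0.4, -161.6]
force: [0.9, 0.1, -1.0]
grip_width: 0.0003
grasp_force: 0.0
```

View pics/c7.png

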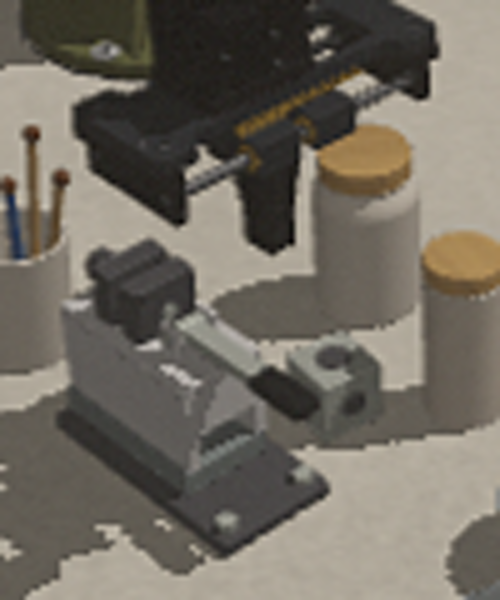

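The handle lies flat at (280,390), the vise sits flush on the mount, and the gripper is clear.

```bash
python3 -c "
from cell import env
print(env.sign_off())"
```

```text
the job is handed in; nothing more can be done
None
```

The vise is on its ball mount, flat and in line, with the handle pressed down over the mount's long end. I handed the job in at about 23 s of the 67 s allowed; sign-off returned no verdict, and I saw no bystander disturbed.

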